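# Start and screw home the lid of a transport canister

## Robot

A 6-joint arm with a two-finger parallel gripper is mounted at the origin on a cart in front of the work surface, level with it; the furniture and walls round the work are solid. World frame = base frame: x ahead of the robot, y to its left, z up, the work surface at z = 0. Lengths are in mm, angles in rad, forces in N, time in s.
With the tool pointing down it reaches from about 325 to 875 mm from the base axis. Payload 4.4 kg.
Tool frame: the origin (TCP) lies on the centre line of the jaws, within the pads' length; the fingertips stand ahead of it and the grasp point (between the pads) lies 6 mm ahead of it (ctrl.tcp_to_tips is the z of the fingertips in the tool frame, in mm); z points along the fingers, y is the line along which they close (so a half turn about z gives the same grasp; the last joint's range is limited). The gripper opens to 85 mm and grips with 20 to 120 N. Pads are 22 mm wide; open, the fingers measure 114 mm over their backs; the gripper's body (76 mm by 85 mm) begins 54 mm behind the grasp point. The pads swing forward as they close: fully open they stand 13 mm farther back than shut.
Start: joints at [0.98, 0.207, 1.542, -0, 1.393, -0.15], TCP at [245.341, 520.034, 256.282] pointing down, gripper open.
Joint ranges: [-2.73, 2.73], [-0.86, 2.22], [0.23, 2.46], [-1.11, 4.25], [0.08, 2.63], [-2.82, 2.82]. Speed limits (rad/s): [2.79, 2.79, 3.14, 3.14, 3.14, 3.14].

## Interface

Orientations are given as a 3x3 rotation matrix whose columns are the frame's x, y, z axes.
In Python, from plant import ctrl, sensors, optics gives the robot as it stands. Calls block until the motion is done:
- ctrl.move_ptp(position, orientation): joint-space move of the TCP to a pose.
- ctrl.move_l(position, rot=None, vel=150, threshold=None): straight line of the TCP; rot=None keeps the orientation; vel is the mean speed in mm/s. With threshold (N) it stops when the force on the tool has changed by that much, and returns True; else False.
- ctrl.set_joints(angles): joint-space move.
- ctrl.gripper_to(opening, force=None): finger opening in mm; force is the grip in N (None keeps the last); returns when the fingers have stopped.
- ctrl.hold(seconds).
- ctrl.solve_ik(position, orientation): joint angles nearest the present ones, or None.
- sensors.read_state(): the state.
- optics.grab_frame(name): name is "scene" or "top"; returns (picture, depth): 480x640x3 uint8, red, green, blue; 480x640 float32, mm along the optical axis (not along the pixel's ray), 0 where there is no reading.
- optics.camera_params(name): a dict with "mtx" (3x3 intrinsics, pixels), "k1" (the pictures are not rectified: a ray, as slopes to the right and down, at radius r is drawn at 1 + k1 r^2 times it, then the intrinsics apply), "R" (3x3) and "t" (3): a world point X has camera coordinates R X + t. Camera axes: x right, y down, z forward; pixel columns grow to the right and rows downward; lengths in mm; the calibration is good to about 2 mm. A picture is of the moment at which its call begins. camera_params takes no time and is no camera call.
A pose or a line that the arm cannot do raises ctrl.MotionError and nothing moves.
- ctrl.finish_job(): hands the job in; it is judged then, once.
The state is a dict: "t": time; "q": joint angles; "qvel": joint speeds; "tau": joint torques, N m; "eef_pos": TCP position; "eef_rot": TCP orientation; "force": force on the tool from outside, world axes, zero at the start; "wrist_torque": the same for the moment, N m; "grip_width": finger opening in mm; "grasp_force": force on a finger pad.
Only numpy, scipy, OpenCV 4.12 (cv2) and the standard library are available. Lean on these libraries where they do the work, as an engineer would, in place of code of your own. Each camera call takes 0.05 s, during which the arm holds its last target. There are 200 camera calls.

## Task

The screw lid of the metal specimen transport canister has been set down off its thread. By its crossbar, turn it backward (anticlockwise seen from above) until the thread start lets it drop, then screw it forward (clockwise) fully home against its stop. Leave the things standing around where they are.

Things in the scene. Friction and masses are not known exactly. Their poses are not given: they have to be found in the camera images.
- transport_pot: fixed bare aluminium pot, 80 mm across, 100 mm tall, 100 mm foot flange; origin at the centre of its underside on the worktop; z up is the lid's axis. Two upright ribs on its side at its +x and -x; with the lid home the crossbar lies along the pot's x, above the ribs. The steel lid, 84 mm across, slides and turns on a centre pin and cannot come off; its flat top is 29 mm below the bar's middle
- bar_centre (a point): middle of the lid's crossbar, on the lid's axis; 136 mm above the worktop with the lid home. The bar is a level round rod 12 mm thick on a 12 mm stem 25 mm high, 139 mm long over the 15 mm black balls at its ends, 27 mm past the lid's rim. A white instrument box, lower than the bar, stands beyond the pot to its left; the bar's near and right-hand end is farthest from it
- bar_end_a (a point): point on the bar's axis 54 mm out from the middle, near one end: a good place to push sideways, outside the rim of the lid. Turns and sinks with the lid; on the canister's +x side when home
- bar_end_b (a point): the same near the other end of the bar, on the canister's -x side when home
- lid_turn (a joint): angle of the lid in rad: 0 is the forward stop (clockwise from above), positive is backward (anticlockwise). The lid starts somewhere from 0.25 to 0.85, resting on top of the thread; turned back, it drops off at about 1.2; a stop ends the backward turn at 1.92. Stays where it is left; turning takes about 0.05 N m (1 N at a bar end)
- lid_rise (a joint): height of the lid in m above home: about 0.014 while it rests on top of the thread (turned forward there it only meets the stop and stays high), 0.004 when it has dropped into the thread start, falling to 0 as it is screwed forward to turn 0. Its own weight of 3 N lowers it, unless a tight grip on the bar holds it up
- reagent_c_mid (a point): bystander: white bottle with a black cap, 38 mm across, 89 mm tall, loose, right of the pot; point half-way up
- timer_mid (a point): bystander: flat white timer, 64 x 64 x 20 mm, loose, lying left of the pot near the edge of the worktop; point half-way up
- test_vial_mid (a point): bystander: small white vial with a green cap, 34 mm across, 62 mm tall, loose, beyond the pot to its right; point half-way up

How it is judged:
By the outcome, as a careful person would: the job done as asked, in the order asked, and still so for the second after the job is handed in, with the robot touching nothing.
It also fails if it takes over 42 s, if anything falls off the work surface, if the arm or the gripper's body presses on something with over 40 N, if the wrist force passes 120 N, or if a joint passes its speed limit or range.

## Working session

There is one attempt and no reset: what is moved stays moved. The work goes in short steps, each a Python script; the robot and the scene stay as the last script left them, time stands still between calls to the robot, and variables do not carry over. Pictures are saved under pics/ and viewed, at most 10 in all, crops included, and the job is handed in when it is done.

```bash
ls; mkdir -p pics
python3 - <<'E'
from plant import ctrl,sensors,optics
import cv2,numpy as np
for n in("scene","top"):
    p,d=optics.grab_frame(n); cv2.imwrite(f"pics/{n}0.png",p[:,:,::-1]); np.save(f"pics/{n}0.npy",d)
    c=optics.camera_params(n); print(n,{k:np.round(v,3).tolist() for k,v in c.items()})
s=sensors.read_state(); print(s['t'],s['eef_pos'],np.round(s['eef_rot'],2).tolist(),ctrl.tcp_to_tips,s['grip_width'],s['force'])
E
```

```text
pics
scene {'mtx': [[600.636, 0.0, 319.601], [0.0, 600.636, 233.563], [0.0, 0.0, 1.0]], 'k1': 0.065, 'R': [[0.837, -0.547, -0.021], [-0.409, -0.599, -0.688], [0.364, 0.584, -0.725]], 't': [-626.725, 114.625, 1135.989]}
top {'mtx': [[440.919, 0.0, 317.596], [0.0, 440.919, 240.802], [0.0, 0.0, 1.0]], 'k1': -0.084, 'R': [[-0.022, -1.0, -0.01], [-0.985, 0.023, -0.172], [0.173, 0.006, -0.985]], 't': [-331.277, 562.214, 858.738]}
0.1 [244.97642876 519.51171921 255.20703665] [[-0.9, 0.43, -0.0], [0.43, 0.9, -0.0], [0.0, -0.0, -1.0]] 25.0 85.58979646188992 [0.60317658 0.15531877 0.19866466]
```

View pics/scene0.png

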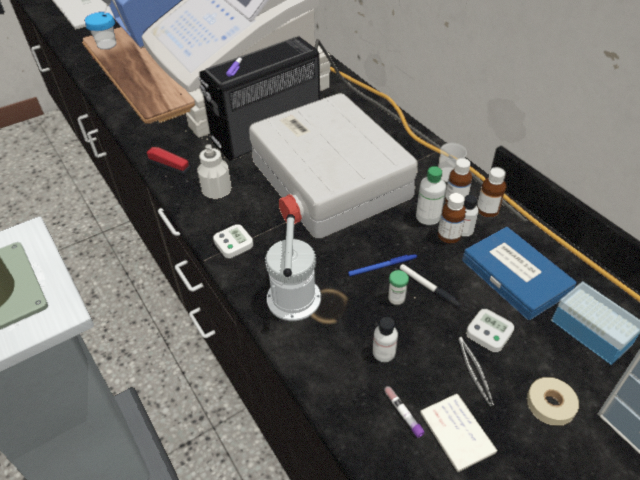

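View pics/top0.png

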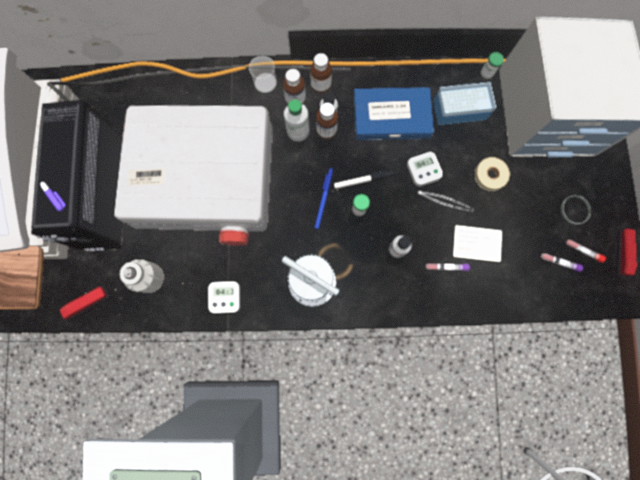

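The scene view shows the pot near (293,280), with its bar running from the near black ball at (288,272) to the far end at (290,215). In the top view the lid is at (312,280) and the bar runs from (284,261) to (337,293). The timer is at (224,297), the bottle at (400,246), the vial at (360,205), and the box is up and to the left. Next I deproject the depth.

```bash
cat > h.py <<'E'
import numpy as np,cv2
from plant import ctrl,sensors,optics
def rays(n,uv):
    c=optics.camera_params(n);K,k,R,t=[np.array(c[i]) for i in("mtx","k1","R","t")]
    uv=np.asarray(uv,float).reshape(-1,1,2)
    s=cv2.undistortPoints(uv,K,np.array([k,0,0,0,0.]))[:,0]
    d=np.c_[s,np.ones(len(s))]
    return -R.T@t, d@R          # origin, world direction with unit depth
def onplane(n,uv,z):
    o,d=rays(n,uv); return o+d*((z-o[2])/d[:,2])[:,None]
def cloud(n,depth):
    v,u=np.mgrid[0:480,0:640]; o,d=rays(n,np.c_[u.ravel(),v.ravel()])
    P=(o+d*depth.reshape(-1,1)).reshape(480,640,3); P[depth<=0]=np.nan; return P
def bar(n,depth,lo=138,hi=170,c=None,r=90):
    P=cloud(n,depth); m=(P[...,2]>lo)&(P[...,2]<hi)
    if c is not None: m&=np.hypot(P[...,0]-c[0],P[...,1]-c[1])<r
    return P,m
E
python3 - <<'E'
from h import *
for n,(u,v) in(("top",(312,280)),("scene",(290,250))):
    d=np.load(f"pics/{n}0.npy"); P=cloud(n,d)
    Q=P[v-60:v+60,u-60:u+60].reshape(-1,3); Q=Q[~np.isnan(Q[:,0])]
    print(n,len(Q),np.histogram(Q[:,2],range(-10,190,10))[0])
    for lo,hi in((108,130),(138,170)):
        B=Q[(Q[:,2]>lo)&(Q[:,2]<hi)]; 
        if len(B)<5: continue
        m=B.mean(0); w,V=np.linalg.eigh(np.cov((B-m)[:,:2].T)); a=V[:,1]; s=(B-m)[:,:2]@a
        print(lo,len(B),m.round(1),'dir',np.degrees(np.arctan2(a[1],a[0])).round(1),'span',s.min().round(1),s.max().round(1),'zmax',np.percentile(B[:,2],95).round(1),'mid',(m[:2]+a*(s.min()+s.max())/2).round(1),'sd',np.sqrt(w).round(1))
pt=lambda uv,z:onplane("top",[uv],z)[0].round(0)
print("bar ends top @150",pt((284,261),150),pt((337,293),150),"timer",pt((224,297),20),"reagent cap",pt((402,243),89),"vial cap",pt((361,202),62),
 "box corner",P is not None and cloud("top",np.load("pics/top0.npy"))[[228,110,228,242],[268,268,120,233]].round(0).tolist())
E
python3 -c "
import cv2
a=cv2.imread('pics/scene0.png')[180:330,210:390];b=cv2.imread('pics/top0.png')[210:330,250:400]
import numpy as np
o=np.zeros((600,800,3),'u1');a=cv2.resize(a,(400,333),interpolation=2);b=cv2.resize(b,(400,320),interpolation=2);o[:333,:400]=a;o[:320,400:]=b;cv2.imwrite('pics/crop0.png',o[:340])"
```

```text
top 14349 [6721 4471   43   28   29   28   11   11   16   11   26    7  793  498
    1   15  504    0    0]
108 1292 [ 473.1 -329.2  119.5] dir 147.7 span -43.9 41.2 zmax 122.5 mid [ 474.2 -329.9] sd [20.2 23.3]
138 519 [ 473.6 -330.1  154.1] dir 56.6 span -68.0 69.8 zmax 156.8 mid [ 474.1 -329.3] sd [ 3.5 39.9]
scene 14345 [6502 1617  744  323  364  386  381  438  654  353  388  486 1041  184
    4   56  405    0    0]
108 1267 [ 471.5 -337.5  117.6] dir 145.1 span -41.8 44.5 zmax 121.2 mid [ 470.4 -336.7] sd [21.  23.5]
138 461 [ 470.6 -337.5  152.7] dir 56.4 span -63.2 73.0 zmax 155.7 mid [ 473.3 -333.4] sd [ 3.6 41.3]
bar ends top @150 [ 501. -283.  150.] [ 441. -377.  150.] timer [ 445. -146.   20.] reagent cap [ 539. -510.   89.] vial cap [ 631. -435.   62.] box corner [[594.0, -236.0, -1.0], [872.0, -236.0, -1.0], [597.0, 84.0, 24.0], [554.0, -172.0, 61.0]]
```

View pics/crop0.png

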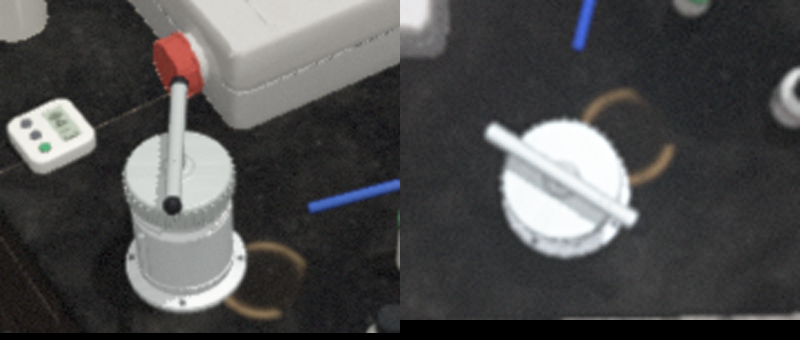

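The bar middle is at about (473.5, -330.5, 150). That agrees with the given height (136 + 14), and its span of 138 mm agrees with 139. It points at 56.5°, so its near right-hand end is at -123.5°. Next I check joint ranges over the whole arc, for both half-turn choices, and the transit clearance.

```bash
cat >> h.py <<'E'
C=np.array([473.5,-330.5]); PHI0=np.radians(-123.5); RAD=54
FLIP=1
def pose(phi,z,flip=None):
    f=FLIP if flip is None else flip
    y=f*np.array([-np.sin(phi),np.cos(phi),0]); zz=np.array([0,0,-1.]); x=np.cross(y,zz)
    return [*(C+RAD*np.array([np.cos(phi),np.sin(phi)])),z],np.c_[x,y,zz]
E
python3 - <<'E'
from h import *
for f in(1,-1):
    for dp in(-1.0,-.5,0,.5,1,1.7):
        q=ctrl.solve_ik(*pose(PHI0+dp,160,f)); print(f,dp,None if q is None else np.round(q,2))
P=[cloud(n,np.load(f"pics/{n}0.npy")).reshape(-1,3) for n in("top","scene")]
for Q in P:
    r=np.hypot(Q[:,0],Q[:,1]);a=np.arctan2(Q[:,1],Q[:,0])
    for lo in np.arange(-.8,1.1,.2):
        m=(r>440)&(r<700)&(a>lo)&(a<lo+.2)&(Q[:,2]>-50); print(lo.round(1),m.sum(),Q[m,2].max().round(0) if m.any() else None,end=' | ')
    print()
E
```

```text
1 -1.0 [-0.83  0.22  1.74 -0.    1.18  0.76]
1 -0.5 [-0.85  0.26  1.68 -0.    1.19  0.23]
1 0 [-0.85  0.31  1.62 -0.    1.21 -0.27]
1 0.5 [-0.83  0.36  1.55 -0.    1.23 -0.74]
1 1 [-0.79  0.4   1.5  -0.    1.24 -1.21]
1 1.7 [-0.73  0.41  1.49 -0.    1.25 -1.85]
-1 -1.0 [-0.83  0.22  1.74 -0.    1.18 -2.39]
-1 -0.5 None
-1 0 None
-1 0.5 [-0.83  0.36  1.55 -0.    1.23  2.4 ]
-1 1 [-0.79  0.4   1.5  -0.    1.24  1.93]
-1 1.7 [-0.73  0.41  1.49 -0.    1.25  1.29]
-0.8 5697 160.0 | -0.6 6124 159.0 | -0.4 7391 109.0 | -0.2 7358 111.0 | -0.0 9367 214.0 | 0.2 7133 213.0 | 0.4 5104 172.0 | 0.6 948 95.0 | 0.8 0 None | 1.0 0 None | 
-0.8 8697 157.0 | -0.6 4551 157.0 | -0.4 6818 108.0 | -0.2 5576 111.0 | -0.0 7473 213.0 | 0.2 4153 211.0 | 0.4 5294 185.0 | 0.6 3158 155.0 | 0.8 1463 169.0 | 1.0 58 272.0 |
```

Flip=+1 has plenty of joint range. The tallest thing on the way is 214 mm, so I rise first, then cross over, look from above, and descend straddling the bar's near end.

Run:
```python
from h import *
s=sensors.read_state(); p=s['eef_pos']
ctrl.move_l([p[0],p[1],330],vel=200)
ctrl.gripper_to(26)
ctrl.move_ptp(*pose(PHI0,320))
ctrl.move_ptp(*pose(PHI0,215))
s=sensors.read_state(); print(s['t'],s['eef_pos'].round(1),s['grip_width'],ctrl.tcp_to_tips,s['force'].round(2))
for n in("scene","top"):
    p,d=optics.grab_frame(n); cv2.imwrite(f"pics/{n}1.png",p[:,:,::-1]); np.save(f"pics/{n}1.npy",d)
import cv2
a=cv2.imread('pics/scene1.png')[130:330,200:400];b=cv2.imread('pics/top1.png')[190:340,230:380]
cv2.imwrite('pics/crop1.png',np.hstack([cv2.resize(a,(400,400)),cv2.resize(b,(400,400))]))
```

```text
4.925 [ 444.1 -375.4  215.2] 25.640707369413303 25.0 [0.11 0.47 0.48]
```

View pics/crop1.png

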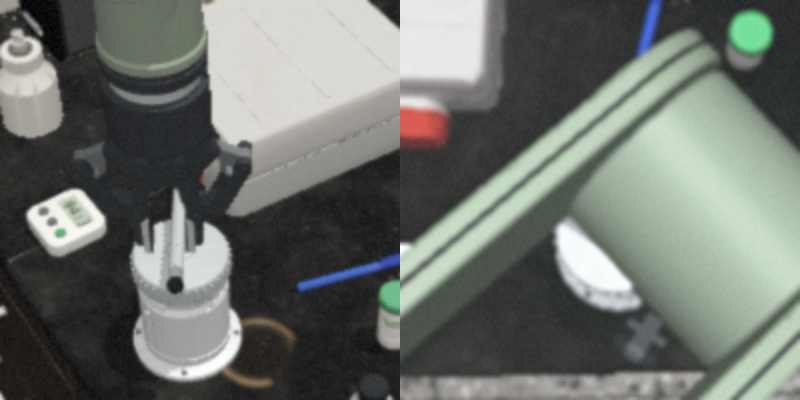

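In the scene crop the two fingertips, at (150,235) and (195,235), sit either side of the bar, whose near ball is at (175,285). The top view is blocked by the arm. I descend and turn back.

```bash
cat >> h.py <<'E'
def turn(a,b,z,step=.25,vel=60,thr=None,fmax=12):
    n=max(1,int(np.ceil(abs(b-a)/step)))
    for phi in np.linspace(a,b,n+1)[1:]:
        hit=ctrl.move_l(*pose(phi,z),vel=vel,threshold=thr); s=sensors.read_state()
        print(f"phi-phi0 {phi-PHI0:+.2f} F {s['force'].round(1)} hit {hit} t {s['t']:.1f}")
        if hit or np.linalg.norm(s['force'])>fmax: break
    e=s['eef_pos'][:2]-C; return np.arctan2(e[1],e[0])
def look(tag):
    for n in("scene","top"):
        p,d=optics.grab_frame(n); cv2.imwrite(f"pics/{n}{tag}.png",p[:,:,::-1])
        Q=cloud(n,d).reshape(-1,3); Q=Q[np.hypot(*(Q[:,:2]-C).T)<38]
        L=Q[(Q[:,2]>98)&(Q[:,2]<126)]; print(n,"lid top z",np.median(L[:,2]).round(1) if len(L) else None,len(L))
E
python3 - <<'E'
from h import *
print(ctrl.move_l(pose(PHI0,160)[0],vel=80,threshold=8),sensors.read_state()['force'].round(2))
look("1b")
a=turn(PHI0,PHI0+1.0,160,vel=70); print(a-PHI0)
look("2")
a=cv2.imread('pics/scene2.png')[130:330,200:400];b=cv2.imread('pics/top2.png')[190:340,230:380]
cv2.imwrite('pics/crop2.png',np.hstack([cv2.resize(a,(400,400)),cv2.resize(b,(400,400))]))
E
```

```text
False [ 0.39  0.13 -0.24]
scene lid top z 118.7 219
top lid top z 119.7 229
phi-phi0 +0.25 F [-0.  -1.2  0.7] hit False t 6.4
phi-phi0 +0.50 F [-0.3 -0.8 -0.2] hit False t 6.8
phi-phi0 +0.75 F [0.1 0.1 0.4] hit False t 7.2
phi-phi0 +1.00 F [ 0.7 -0.1  0.5] hit False t 7.6
0.9999112668194974
scene lid top z 108.5 721
top lid top z 109.5 932
```

View pics/crop2.png

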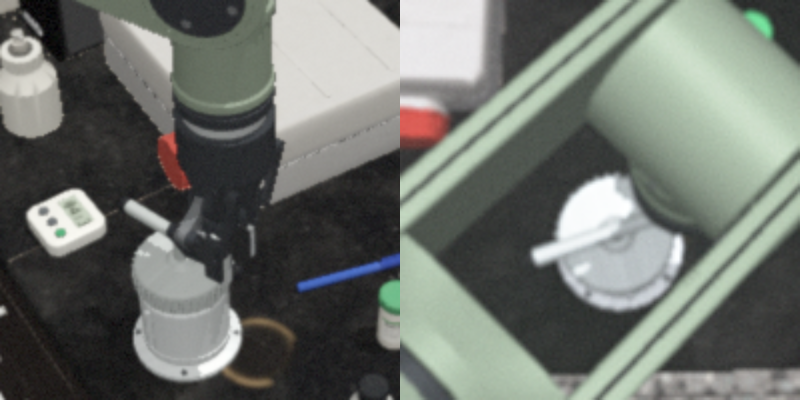

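The lid dropped 10 mm (lid top 119 → 109), and the bar has turned in both views. Next I lower to follow it, then screw forward until the stop pushes back.

Run:
```python
from h import *
print(ctrl.move_l(pose(PHI0+1,149)[0],vel=60,threshold=8))
a=turn(PHI0+1,PHI0-.2,147,vel=60,thr=9)
if a<PHI0: a=turn(a,PHI0-1.15,147,step=.12,vel=30,thr=9)
print(a-PHI0); s=sensors.read_state(); print(s['force'].round(1),s['t'])
look("3")
a=cv2.imread('pics/scene3.png')[130:330,200:400];b=cv2.imread('pics/top3.png')[190:340,230:380]
cv2.imwrite('pics/crop3.png',np.hstack([cv2.resize(a,(400,400)),cv2.resize(b,(400,400))]))
```

```text
False
phi-phi0 +0.76 F [ 0.1 -0.3 -0.3] hit False t 8.4
phi-phi0 +0.52 F [0.2 0.2 0. ] hit False t 8.8
phi-phi0 +0.28 F [ 0.1  0.2 -0.7] hit False t 9.2
phi-phi0 +0.04 F [-0.5 -0.3  0.3] hit False t 9.6
phi-phi0 -0.20 F [ 0.4 -0.3 -0.1] hit False t 10.0
phi-phi0 -0.32 F [-0.1 -0.5  0.6] hit False t 10.3
phi-phi0 -0.44 F [-0.1 -0.1 -0.9] hit False t 10.7
phi-phi0 -0.55 F [-0.9 -0.4 -0.4] hit False t 11.1
phi-phi0 -0.67 F [ 0.4 -0.4 -0.2] hit False t 11.4
phi-phi0 -0.79 F [ 0.2 -0.5 -0.4] hit False t 11.8
phi-phi0 -0.91 F [ 0.2 -1.   0.6] hit False t 12.2
phi-phi0 -1.03 F [ 0.6 -6.  -3.1] hit True t 12.4
-0.9275178706431553
[ 0.6 -6.  -3.1] 12.4167
scene lid top z 105.5 792
top lid top z 106.2 110
```

View pics/crop3.png

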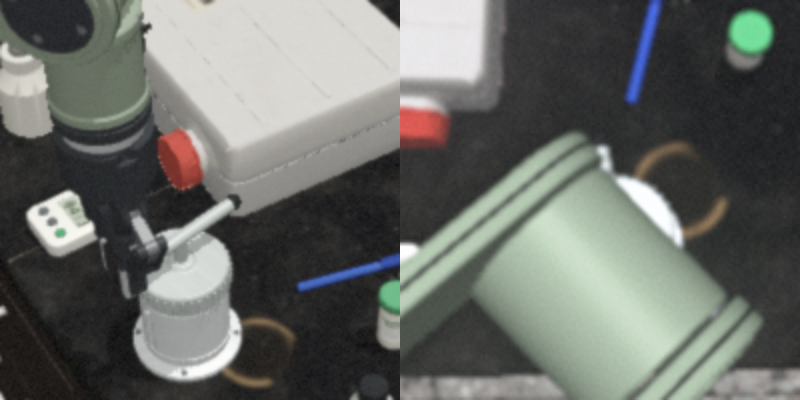

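The turn stopped at -0.93 rad, which implies a start at about 0.8, inside the given range. The lid top is 13.3–13.5 mm below where it started. The -3 N in z may be lid weight hanging on finger friction, so I back off, press once more, then lift clear and check.

Run:
```python
from h import *
p=sensors.read_state()['eef_pos'][:2]-C; a=np.arctan2(p[1],p[0])
ctrl.move_l(*pose(a+.12,147),vel=30); ctrl.hold(.2)
b=turn(a+.12,a-.15,147,step=.3,vel=20,thr=12); print(b-PHI0)
ctrl.move_l(*pose(b+.10,147),vel=30)
print(sensors.read_state()['force'].round(1))
ctrl.move_l(pose(b+.10,260)[0],vel=120)
q=np.array(sensors.read_state()['q']); q[0]+=.6; ctrl.set_joints(q)
for n in("scene","top"):
    p,d=optics.grab_frame(n); cv2.imwrite(f"pics/{n}4.png",p[:,:,::-1]); P=cloud(n,d).reshape(-1,3)
    Q=P[np.hypot(*(P[:,:2]-C).T)<75]
    B=Q[(Q[:,2]>126)&(Q[:,2]<160)]; m=B.mean(0); V=np.linalg.eigh(np.cov((B-m)[:,:2].T))[1][:,1]
    L=Q[(Q[:,2]>98)&(Q[:,2]<122)]
    print(n,"bar mean",m.round(1),"dir",np.degrees(np.arctan2(V[1],V[0])).round(1),"z95",np.percentile(B[:,2],95).round(1),"lid z",np.median(L[:,2]).round(1))
print(sensors.read_state()['t'],sensors.read_state()['eef_pos'])
a=cv2.imread('pics/scene4.png')[150:330,210:390];b=cv2.imread('pics/top4.png')[170:350,200:420]
cv2.imwrite('pics/crop4.png',np.hstack([cv2.resize(a,(400,400)),cv2.resize(b,(400,327))[:, :] if 0 else cv2.copyMakeBorder(cv2.resize(b,(400,327)),0,73,0,0,0)]))
```

```text
phi-phi0 -1.08 F [ 1.  -6.  -3.7] hit True t 13.8
-0.9273230353088748
[ 0.2  0.  -1. ]
scene bar mean [ 470.8 -334.5  138. ] dir -169.7 z95 141.8 lid z 104.6
top bar mean [ 473.1 -329.7  140.2] dir -169.6 z95 143.3 lid z 105.8
16.6083 [537.45966636 -43.75708832 258.8394899 ]
```

View pics/crop4.png

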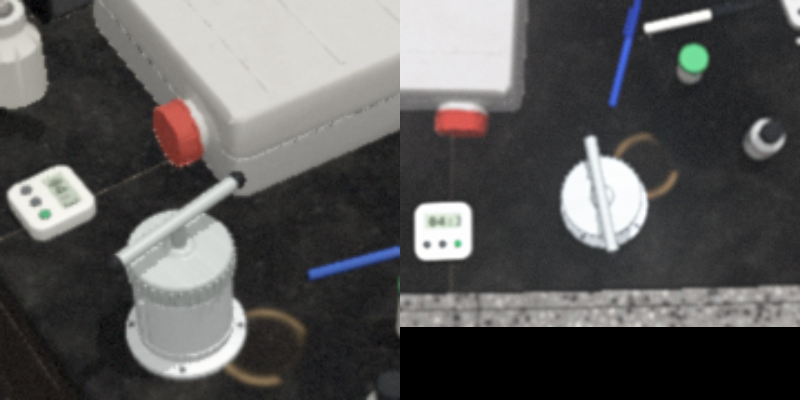

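The check with the arm clear shows the bar 13.9–14.7 mm lower than at the start, where 14 was expected. It met the stop twice at the same angle, and the total forward turn of 0.805 rad fits the given range. The timer, vial and bottle are where they were, so I hand in.

```bash
python3 -c "
from plant import ctrl
print(ctrl.finish_job())"
```

```text
the job is handed in; nothing more can be done
None
```

I turned the lid back until it dropped into the thread start, then screwed it forward to its stop: it sits about 14 mm lower, as expected for home. The bystanders look unmoved, and the job is handed in at about 17 s.

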